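# Seat and clamp a circuit board in the repair fixture

### The arm

A 6-joint arm with a two-finger parallel gripper is mounted at the origin on the work surface. World frame = base frame: x ahead of the robot, y to its left, z up, the work surface at z = 0. Lengths are in m, angles in rad, forces in N, time in s.
With the tool pointing down it reaches from about 0.325 to 0.775 m from the base axis. Payload 5.5 kg.
Tool frame: the origin (TCP) lies midway between the tips of the shut fingers; the grasp point (between the pads) lies 19 mm behind it; z points along the fingers, y is the line along which they close (so a half turn about z gives the same grasp; the last joint's range is limited). The gripper opens to 85 mm and grips with 20 to 120 N. Pads are 22 mm wide; open, the fingers measure 114 mm over their backs; the gripper's body (76 mm by 85 mm) begins 54 mm behind the grasp point. The pads swing forward as they close: fully open they stand 13 mm farther back than shut.
Start: joints at [-1.241, 0.091, 1.231, -0, 1.82, -0.057], TCP at [0.226, -0.556, 0.231] pointing down, gripper open.
Joint ranges: [-2.87, 2.87], [-0.86, 2.18], [0.17, 2.46], [-1.51, 4.65], [0.06, 2.69], [-2.65, 2.65]. Speed limits (rad/s): [2.57, 2.57, 3.01, 3.14, 3.14, 3.14].

### API

Orientations are given as a rotation vector (axis times angle).
In Python, from bench import arm gives the robot as it stands.
- The arm moves only by the tool play_rows, never from a script. Its argument "rows" is a list of rows, each an object with "rotation": the turn, a rotation vector about the tool's x, y, z in degrees, a list of three; "translation": the shift along the tool's x, y, z in m, a list of three; "hand": the finger opening in m, from 0 to 0.0854. In form: [{"rotation": [rx, ry, rz], "translation": [x, y, z], "hand": hand}, ...]. A call has 1 to 10 rows; each row shifts and turns the commanded pose from where the row before left it, along the tool's axes as they then stand; what a row does not reach is not made up. A row lasts 1/10 s, in which the tool goes at most 50 mm and 8.59 degrees, less where a joint would pass 70% of its speed; a pose out of reach is approached as far as the arm can. A call is refused whole if a number of a shift passes 0.05 or a number of a turn 8.59, either way. A call with a gripper value outside its range is refused whole. The fingers move at their own pace and stop on an object; the grip force is fixed at half the most. Time passes only in rows, so rows that do not move let the fingers close. It gives the time, the measured TCP pose, the force, the opening and the grip force at its end, in the units of the state.
- arm.sense(): the state, without advancing time (a new reading comes with each control period).
- arm.grab_frame(name): name is "scene" or "top" or "wrist"; returns a dict with "frame" (420x560x3 uint8, blue, green, red), "range_z" (420x560 float32, m along the optical axis (not along the pixel's ray), 0 where there is no reading), "mtx" (3x3 intrinsics, pixels), "camera_from_world" (4x4, takes a point from world to camera coordinates); the wrist camera has in their place "tool_from_camera" (4x4, takes a point from camera to tool coordinates, whose origin is the TCP and whose axes are the flange's). Camera axes: x right, y up, looking along -z (the intrinsics and any distortion apply to the point x, -y, -z); pixel columns grow to the right and rows downward; lengths in m; the calibration is good to about 2 mm. A picture is of the moment at which its call begins: read the wrist's pose just before it.
- arm.hand_in(): hands the job in; it is judged then, once.
Trained networks look in the newest picture that a camera, given by its name, has taken for a name from the list of things; names that differ only in an ending like _2 or _b are one class to them, and where a whole thing is asked for, a point or a joint stands for the part that bears it (a point fixed in the world has none). Each returns a list of dicts, best first, with "score" (0 to 1); they miss things now and then, are a little off and sometimes report something else, mostly with a low value. They report only what shows in the picture. A call takes as long as a camera call. They do not tell look-alikes from the thing itself.
- arm.masks_of(query, camera): "region" (420x560 bool, what is visible of it) and "location" ([row, column] in pixels, amid what is visible of it).
- arm.place_of(query, camera): "location" ([row, column] in pixels: a listed point, or the origin of a listed thing).
The state is a dict: "t": time; "joint_positions": joint angles; "qd": joint speeds; "tau": joint torques, N m; "position": TCP position; "ee_rot": TCP orientation; "ft_force": force on the tool from outside, world axes, zero at the start; "wrist_torque": the same for the moment, N m; "opening": finger opening in m; "gripper_force": force on a finger pad.
Only numpy, scipy, OpenCV 4.12 (cv2) and the standard library are available. Lean on these libraries where they do the work, as an engineer would, in place of code of your own. Each camera call takes 0.05 s, during which the arm holds its last target. There are 200 camera calls.

### The job

The circuit board in the repair fixture has not been pushed home and its two swing-arm clamps are open. With a fingertip, push the board's carrier by its upright front tab until it is fully home against the stop at the far end; then push each of the two arms round with a finger until it lies square across the board, pointing at the other arm's pivot. Do not lift the board, keep both arms open until it is home, and leave the other things on the bench where they are.

Things in the scene. Friction and masses are not known exactly. Their poses are not given: they have to be found in the camera images.
- fixture: Board repair fixture fixed to the bench: dark steel base plate 260 (x) by 300 (y) by 12 mm thick. Origin at the centre of its underside, on the bench; +x points to the stop (roughly away from the robot), +y to its left. Two grey plastic guide rails along x, 170 mm long, 10 mm wide, inner faces at y = +-61.5 mm, tops 22 mm above the bench. The arms' pivots stand outside the rails.
- stop (a point): Top middle of the near face of the stop, a grey plastic bar across the far end of the guides, 120 mm wide (y), 15 mm thick, top 34 mm above the bench; this face is at fixture x = +70 mm.
- carrier: Aluminium plate 140 (x) by 120 (y) by 6 mm bearing a green circuit board, 0.3 to 0.65 kg, loose between the rails, axes parallel to the fixture's. Origin: centre of its underside, 12 mm above the bench. Home: fixture x = 0, far edge on the stop; starts 25 to 45 mm short. Parts up to 34 mm above its underside stand beyond its x = +44 mm; the rest, the tab apart, is under 10 mm.
- carrier_tab (a point): Middle of the front face of the carrier's upright tab: an aluminium plate 70 mm wide (y) and 5 mm thick on the carrier's near edge, its front face 70 mm in front of the carrier's origin; it reaches from the plate up to 45 mm above the bench, this point is at 45 mm height, the tab's top edge.
- clamp_left (a joint): Angle of the left swing arm about its upright pivot (rad). 0 = square across the board, pointing at the other arm's pivot; about +1.57 = swung open, pointing along fixture -x (to the robot). Grows as it opens, clockwise from above. Range -0.7 to 2.1, no stop or click at 0: it can be pushed too far. Stiff hinge, stays where left; about 1.6 N at 50 mm from the pivot turns it.
- clamp_left_pivot (a point): Top of the left arm's pivot cap, on its axis, 58 mm above the bench; the pivot stands at fixture x = +20 mm, y = +85 mm. Steel hub 24 mm across under a black cap 18 mm across.
- clamp_left_tip (a point): Free end of the left swing arm, on its centreline, 70 mm from the pivot axis, 42 mm above the bench. The arm is a plain aluminium bar 14 mm wide and 16 mm high, lying from 34 to 50 mm above the bench; 62 mm from the pivot a 12 mm rubber foot hangs from it down to 24 mm.
- clamp_right (a joint): Angle of the right swing arm about its upright pivot (rad). 0 = square across the board, pointing at the other arm's pivot; about +1.57 = swung open, pointing along fixture -x (to the robot). Grows as it opens, counter-clockwise from above. Range -0.7 to 2.1, no stop or click at 0: it can be pushed too far. Stiff hinge, stays where left; about 1.6 N at 50 mm from the pivot turns it.
- clamp_right_pivot (a point): Top of the right arm's pivot cap, on its axis, 58 mm above the bench; the pivot stands at fixture x = +20 mm, y = -85 mm. Steel hub 24 mm across under a black cap 18 mm across.
- clamp_right_tip (a point): Free end of the right swing arm, on its centreline, 70 mm from the pivot axis, 42 mm above the bench. The arm is a plain aluminium bar 14 mm wide and 16 mm high, lying from 34 to 50 mm above the bench; 62 mm from the pivot a 12 mm rubber foot hangs from it down to 24 mm.
- screw_dish: Bystander, to be left alone. Origin at the centre of its underside. Steel bowl 56 mm across, 18 mm high, standing on the fixture plate beyond the left arm.
- capacitor: Bystander, to be left alone. Origin at the centre of its underside. Dark upright can 25 mm across, 40 mm high, on the front left corner of the fixture plate.
- coil: Bystander, to be left alone. Origin at the centre of its underside. Copper coil on a black bobbin, 26 mm across, 22 mm high, on the front right corner of the fixture plate.
- drive: Bystander, to be left alone. Origin at the centre of its underside. Aluminium disk drive 147 by 101 by 26 mm, lying left of the fixture.
- screwdriver: Bystander, to be left alone. Orange-handled screwdriver 190 mm long lying along its x, right of the fixture.
- solder_reel: Bystander, to be left alone. Origin at the centre of its underside. Grey reel 60 mm across, 45 mm high, to the far right of the fixture.
- flux_jar: Bystander, to be left alone. Origin at the centre of its underside. Amber jar 44 mm across, 55 mm high, to the far left of the fixture.
Not all that is in view belongs to the job. What is shaped like the carrier but pink is not meant.

How it is judged:
By the outcome, as a careful person would: the job done as asked, in the order asked, and still so for the second after the job is handed in, with the robot touching nothing.
It also fails if it takes over 64 s, if anything falls off the work surface, if the arm or the gripper's body presses on something with over 40 N, if the wrist force passes 120 N, or if a joint passes its speed limit or range.

## Working session

There is one attempt and no reset: what is moved stays moved. The work goes in short steps, Python scripts to look and compute and a tool call to move; the robot and the scene stay as the last step left them, time stands still between calls to the robot, and variables do not carry over. Pictures are saved under pics/ and viewed, at most 12 in all, crops included, and the job is handed in when it is done.

Besides the shell and the picture viewer there is one more tool, called after "Call:" as a command line: name --argument value ..., lists and objects as JSON in quotes. play_rows: Moves the arm, as the interface text tells. Its arguments: {"type":"object","properties":{"rows":{"type":"array"}},"required":["rows"]}

```bash
mkdir -p pics; cat > h.py <<'E'
import numpy as np,cv2
from bench import arm
def world(f,rc,z=None):
    r,c=rc; K=f["mtx"]; T=np.linalg.inv(f["camera_from_world"])
    d=np.array([(c-K[0,2])/K[0,0],-(r-K[1,2])/K[1,1],-1.])
    o=T[:3,3]; v=T[:3,:3]@d
    if z is None: s=f["range_z"][int(round(r)),int(round(c))]
    else: s=(z-o[2])/v[2]
    return o+s*v
def pix(f,p):
    q=f["camera_from_world"]@np.append(p,1); K=f["mtx"]
    return np.array([K[1,2]-K[1,1]*q[1]/-q[2], K[0,2]+K[0,0]*q[0]/-q[2]])
H=dict(fixture=0,stop=.034,carrier=.012,carrier_tab=.045,clamp_left_pivot=.058,clamp_left_tip=.042,clamp_right_pivot=.058,clamp_right_tip=.042,screw_dish=.012,capacitor=.012,coil=.012,drive=0,screwdriver=0)
def look(cam,names=H):
    f=arm.grab_frame(cam)
    for n in names:
        for d in arm.place_of(n,cam)[:3]:
            print(cam,n,round(d["score"],2),np.round(d["location"]),np.round(world(f,d["location"],H[n]),4))
    return f
E
python3 - <<'E'
from h import *
for c in("top","scene"):
    f=look(c); cv2.imwrite(f"pics/{c}0.png",f["frame"])
s=arm.sense();print(s)
E
```

```text
top fixture 0.79 [216. 268.] [ 0.58   -0.0546  0.    ]
top fixture 0.58 [261. 255.] [ 0.4722 -0.0267  0.    ]
top stop 0.6 [189. 278.] [ 0.6413 -0.0752  0.034 ]
top carrier 0.91 [282. 439.] [ 0.4338 -0.459   0.012 ]
top carrier 0.68 [312. 122.] [0.3463 0.278  0.012 ]
top carrier 0.62 [233. 266.] [ 0.5378 -0.0511  0.012 ]
top carrier_tab 0.92 [282. 107.] [0.4135 0.3067 0.045 ]
top carrier_tab 0.64 [308. 442.] [ 0.3758 -0.4536  0.045 ]
top carrier_tab 0.63 [262. 254.] [ 0.4685 -0.0242  0.045 ]
top clamp_left_pivot 0.7 [194. 238.] [0.6225 0.0154 0.058 ]
top clamp_left_tip 0.56 [224. 221.] [0.5544 0.054  0.042 ]
top clamp_right_pivot 0.69 [190. 373.] [ 0.6408 -0.2938  0.058 ]
top clamp_right_pivot 0.58 [215. 309.] [ 0.5785 -0.1477  0.058 ]
top clamp_right_tip 0.51 [226. 224.] [0.5501 0.0476 0.042 ]
top clamp_right_tip 0.49 [247. 304.] [ 0.5052 -0.1383  0.042 ]
top screw_dish 0.73 [170. 232.] [0.6866 0.0343 0.012 ]
top screw_dish 0.54 [258. 256.] [ 0.4776 -0.03    0.012 ]
top coil 0.49 [275. 310.] [ 0.4419 -0.157   0.012 ]
top drive 0.97 [205. 156.] [0.5984 0.2156 0.    ]
top drive 0.42 [
[... 1272 characters left out ...]
: 1.4, 'joint_positions': array([-1.24072516e+00,  9.11097572e-02,  1.23069510e+00, -3.68704613e-06,
        1.81979357e+00, -5.67229226e-02]), 'qd': array([-7.37853444e-04,  7.19942434e-04, -4.75829457e-05, -2.65413449e-03,
       -1.18216820e-04,  1.88440428e-03]), 'tau': array([-1.11370625e-05, -4.58456397e+01, -4.18088257e+01, -1.10482665e-04,
        7.78633021e-04, -1.23463045e-05]), 'position': array([ 0.22632311, -0.55569727,  0.23127214]), 'ee_rot': array([-3.08301911e+00, -6.03791950e-01,  6.79573686e-06]), 'ft_force': array([ 0.15303969, -0.7850144 , -0.10461485]), 'wrist_torque': array([-0.02663323,  0.03783485,  0.01547896]), 'gripper_force': 0.0, 'opening': 0.08540898805781762}
```

```bash
python3 - <<'E'
import cv2
f=cv2.imread("pics/top0.png"); g=cv2.imread("pics/scene0.png")
cv2.imwrite("pics/top1.png",cv2.resize(f[150:300,190:390],(800,600),interpolation=cv2.INTER_CUBIC))
E
```

```text
(no output)
```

View pics/top0.png

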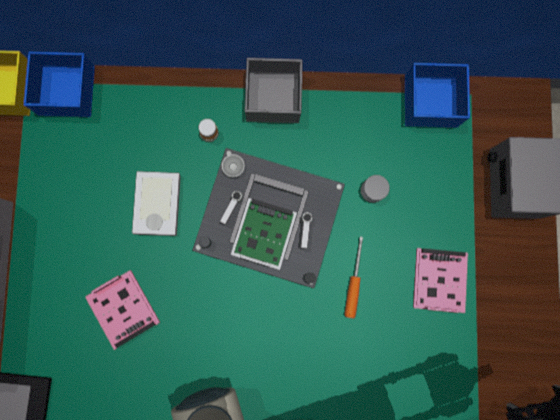

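View pics/top1.png

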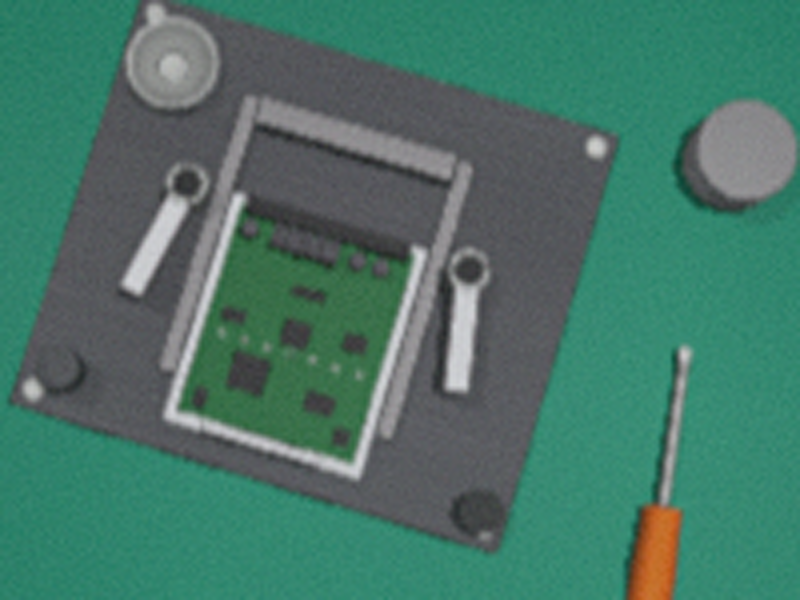

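The top view shows three carrier-shaped boards. The green one at (233,266), between the guide rails in the steel fixture, fits the description. The pink ones at (312,122) and (282,439) are decoys. The crop confirms the green one is short of the stop. Both arms are open, splayed about 10° outward.

Call:
play_rows --rows '[{"rotation":[0,0,0],"translation":[0.03,-0.03,0],"hand":0},{"rotation":[0,0,0],"translation":[0.03,-0.03,0],"hand":0},{"rotation":[0,0,0],"translation":[0.03,-0.03,0],"hand":0},{"rotation":[0,0,0],"translation":[0.03,-0.03,0],"hand":0},{"rotation":[0,0,0],"translation":[0.03,-0.03,0],"hand":0},{"rotation":[0,0,0],"translation":[0.03,-0.03,0],"hand":0},{"rotation":[0,0,0],"translation":[0.03,-0.03,0],"hand":0},{"rotation":[0,0,0],"translation":[0.03,-0.03,0],"hand":0},{"rotation":[0,0,0],"translation":[0.03,-0.03,0],"hand":0},{"rotation":[0,0,0],"translation":[0.03,-0.03,0],"hand":0}]'

```text
t: 2.4
position: [0.3913, -0.1631, 0.2316]
ee_rot: [3.083, 0.603, 0.001]
ft_force: [2.0, -0.1, 0.8]
opening: 0.0002
gripper_force: 0.0
```

```bash
cat >> h.py <<'E'
from scipy.spatial.transform import Rotation as R
def tool(): 
    s=arm.sense(); T=np.eye(4); T[:3,:3]=R.from_rotvec(s["ee_rot"]).as_matrix(); T[:3,3]=s["position"]; return T
def wrist():
    T=tool(); f=arm.grab_frame("wrist"); f["camera_from_world"]=np.linalg.inv(T@f["tool_from_camera"]); return f
# fixture frame guess: origin, yaw
def fx(o,yaw,p): return np.array([o[0],o[1],0])+R.from_euler("z",yaw,degrees=True).apply(p)
def go(p,yaw):
    "total shift along current tool axes and yaw change (about world z) to world p"
    T=tool(); d=T[:3,:3].T@(np.array(p)-T[:3,3]); y=np.degrees(np.arctan2(T[1,0],T[0,0]))
    print("tcp",np.round(T[:3,3],4),"yaw",round(y,2),"shift",np.round(d,4),"turn about tool z",round(y-yaw,2),"tool z",np.round(T[:3,2],3))
E
python3 - <<'E'
from h import *
s=arm.sense(); print(s["t"],s["opening"],np.degrees(s["joint_positions"]))
go([.44,-.03,.25],-14.5)
f=wrist(); print(f["tool_from_camera"].round(3),f["mtx"].round(1))
# plate outline from top mask
t=arm.grab_frame("top")
for d in arm.masks_of("fixture","top")[:1]:
    m=(d["region"]*255).astype(np.uint8); c=max(cv2.findContours(m,0,2)[0],key=cv2.contourArea)
    h=cv2.convexHull(c)[:,0,:]; w=np.array([world(t,(b,a),.012)[:2] for a,b in h],np.float32)
    print(cv2.minAreaRect(w))
E
```

```text
2.4 0.0002025893879299177 [-2.72224715e+01 -2.21204669e+01  9.51947944e+01  2.08877729e-03
  1.06867614e+02  4.06310090e+01]
tcp [ 0.3913 -0.1631  0.2316] yaw 22.15 shift [ 0.0953 -0.1049 -0.0184] turn about tool z 36.65 tool z [ 0.001 -0.    -1.   ]
[[-0.     0.946  0.324  0.084]
 [ 1.     0.001 -0.     0.001]
 [-0.     0.324 -0.946 -0.142]
 [ 0.     0.     0.     1.   ]] [[298.7   0.  277.1]
 [  0.  298.7 212.3]
 [  0.    0.    1. ]]
((0.5790776610374451, -0.05624690651893616), (0.3007805049419403, 0.2618219256401062), 74.47714233398438)
```

Call:
play_rows --rows '[{"rotation":[0,0,0],"translation":[0.034,-0.034,-0.01],"hand":0},{"rotation":[0,0,0],"translation":[0.034,-0.034,-0.01],"hand":0},{"rotation":[0,0,0],"translation":[0.034,-0.034,-0.01],"hand":0},{"rotation":[0,0,0],"translation":[0.034,0.034,-0.01],"hand":0},{"rotation":[0,0,7.5],"translation":[0,0,0],"hand":0},{"rotation":[0,0,7.5],"translation":[0,0,0],"hand":0},{"rotation":[0,0,7.5],"translation":[0,0,0],"hand":0},{"rotation":[0,0,7.5],"translation":[0,0,0],"hand":0},{"rotation":[0,0,7.5],"translation":[0,0,0],"hand":0},{"rotation":[0,0,0],"translation":[0,0,0],"hand":0}]'

```text
t: 3.55
position: [0.4913, -0.0518, 0.2712]
ee_rot: [3.112, -0.424, -0.0]
ft_force: [0.3, 0.6, -0.4]
opening: 0.0001
gripper_force: 0.0
```

```bash
python3 - <<'E'
from h import *
N=["carrier_tab","clamp_left_pivot","clamp_left_tip","clamp_right_pivot","clamp_right_tip","stop","capacitor","coil"]
f=wrist()
go([.434,-.016,.25],-15.3)
for n in N:
    for d in arm.place_of(n,"wrist")[:2]: print(n,round(d["score"],2),np.round(d["location"]),world(f,d["location"],H[n]).round(4))
for d in arm.masks_of("fixture","wrist")[:1]:
    m=(d["region"]*255).astype(np.uint8); c=max(cv2.findContours(m,0,2)[0],key=cv2.contourArea)
    h=cv2.convexHull(c)[:,0,:]; w=np.array([world(f,(b,a),.012)[:2] for a,b in h],np.float32)
    print(cv2.minAreaRect(w))
o,y=(.579,-.056),-15.3
im=f["frame"].copy()
for p in [(130,150,12),(130,-150,12),(-130,150,12),(-130,-150,12),(20,85,58),(20,-85,58),(70,60,34),(70,-60,34),(70,0,34)]:
    a=pix(f,fx(o,y,np.array(p)/1e3)); cv2.circle(im,(int(round(a[1])),int(round(a[0]))),2,(0,0,255),-1)
cv2.imwrite("pics/w1.png",cv2.resize(im,(800,600)))
E
```

```text
tcp [ 0.4913 -0.0516  0.2712] yaw -15.27 shift [-0.0646 -0.0193  0.0212] turn about tool z 0.03 tool z [-0. -0. -1.]
carrier_tab 0.73 [293.  53.] [0.4187 0.302  0.045 ]
carrier_tab 0.56 [198. 261.] [ 0.4757 -0.0265  0.045 ]
clamp_left_pivot 0.83 [ 86. 181.] [0.6249 0.0196 0.058 ]
clamp_left_tip 0.89 [151. 180.] [0.559  0.0525 0.042 ]
clamp_left_tip 0.17 [181. 179.] [0.5233 0.0677 0.042 ]
clamp_right_pivot 0.88 [ 88. 343.] [ 0.5752 -0.1512  0.058 ]
clamp_right_pivot 0.27 [140. 263.] [ 0.5447 -0.0506  0.058 ]
clamp_right_tip 0.93 [147. 345.] [ 0.5089 -0.144   0.042 ]
stop 0.63 [ 40. 261.] [ 0.6494 -0.0778  0.034 ]
capacitor 0.88 [185. 176.] [0.516  0.0852 0.012 ]
coil 0.88 [190. 361.] [ 0.4411 -0.1588  0.012 ]
((0.573319673538208, -0.058200761675834656), (0.2996632754802704, 0.24556642770767212), 74.48177337646484)
```

View pics/w1.png

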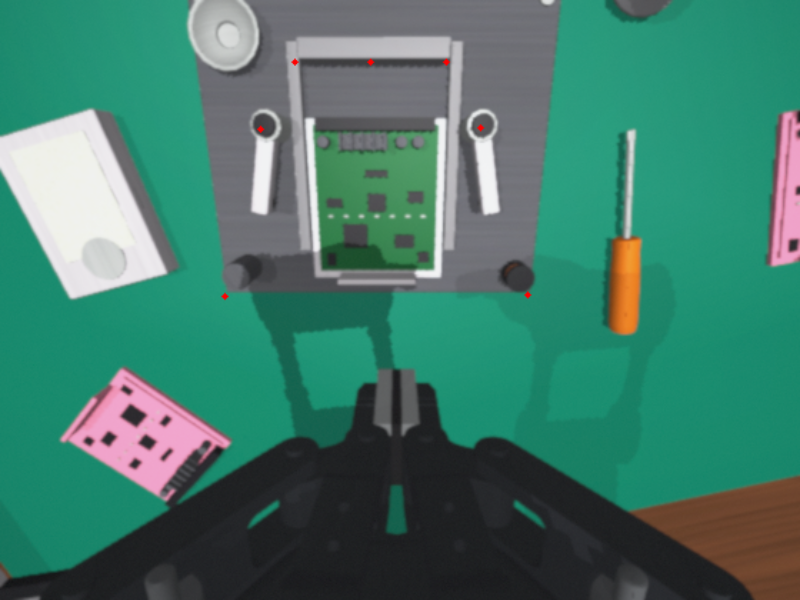

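The wrist view has the fixture close to the prediction (red dots, about 4 mm off in x). Both arms are open, the tab is at (375,283), and the way in front of it is clear. I'll go down in front of the tab.

Call:
play_rows --rows '[{"rotation":[0,0,0.2],"translation":[-0.02,-0.006,0.03],"hand":0},{"rotation":[0,0,0],"translation":[-0.02,-0.005,0.03],"hand":0},{"rotation":[0,0,0],"translation":[-0.02,-0.005,0.03],"hand":0},{"rotation":[0,0,0],"translation":[0,0,0.04],"hand":0},{"rotation":[0,0,0],"translation":[0,0,0.04],"hand":0},{"rotation":[0,0,0],"translation":[0,0,0.04],"hand":0},{"rotation":[0,0,0],"translation":[0,0,0.02],"hand":0},{"rotation":[0,0,0],"translation":[0,0,0.011],"hand":0},{"rotation":[0,0,0],"translation":[0,0,0],"hand":0}]'

```text
t: 4.95
position: [0.4369, -0.0188, 0.0291]
ee_rot: [3.113, -0.424, -0.004]
ft_force: [-0.7, 0.7, 0.5]
opening: 0.0003
gripper_force: 0.0
```

Call:
play_rows --rows '[{"rotation":[0,0,0],"translation":[0.005,0,0],"hand":0},{"rotation":[0,0,0],"translation":[0.005,0,0],"hand":0},{"rotation":[0,0,0],"translation":[0.003,0,0],"hand":0},{"rotation":[0,0,0],"translation":[0.003,0,0],"hand":0},{"rotation":[0,0,0],"translation":[0,0,0],"hand":0}]'

```text
t: 5.45
position: [0.4538, -0.0234, 0.0307]
ee_rot: [3.113, -0.425, 0.001]
ft_force: [0.2, -0.4, 0.3]
opening: 0.0001
gripper_force: 0.0
```

```bash
python3 - <<'E'
from h import *
o,y=(.5815,-.060),-15.5
go(fx(o,y,[-.081,0,.03]),y)
f=wrist(); cv2.imwrite("pics/w2.png",cv2.resize(f["frame"],(800,600)))
print(arm.sense()["ft_force"])
E
```

```text
tcp [ 0.4538 -0.0234  0.0307] yaw -15.54 shift [0.0519 0.0011 0.0008] turn about tool z -0.04 tool z [ 0.001 -0.    -1.   ]
[0.10467808 0.27145087 0.00446657]
```

View pics/w2.png

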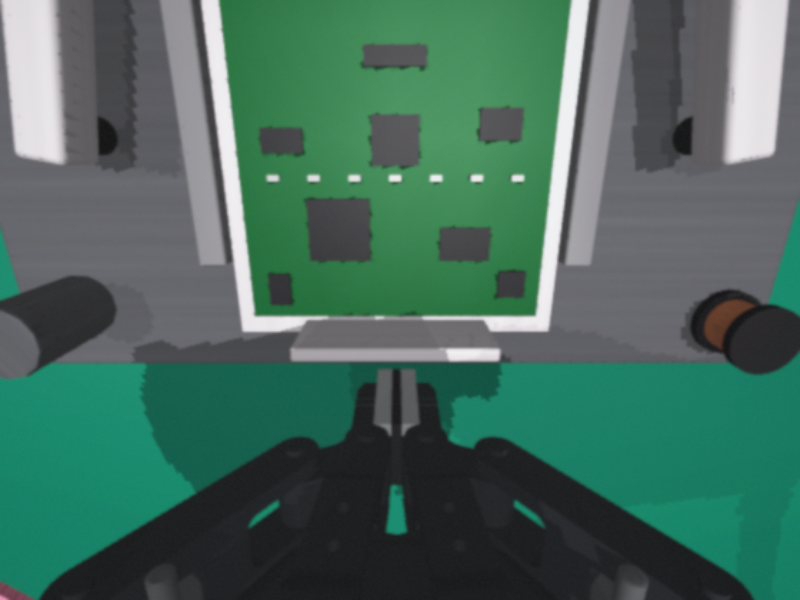

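Centred on the tab and not yet touching. I'll advance.

Call:
play_rows --rows '[{"rotation":[0,0,0],"translation":[0.004,0,0],"hand":0},{"rotation":[0,0,0],"translation":[0.004,0,0],"hand":0},{"rotation":[0,0,0],"translation":[0.004,0,0],"hand":0},{"rotation":[0,0,0],"translation":[0.004,0,0],"hand":0},{"rotation":[0,0,0],"translation":[0.004,0,0],"hand":0},{"rotation":[0,0,0],"translation":[0.004,0,0],"hand":0},{"rotation":[0,0,0],"translation":[0.004,0,0],"hand":0},{"rotation":[0,0,0],"translation":[0.004,0,0],"hand":0},{"rotation":[0,0,0],"translation":[0.004,0,0],"hand":0}]'

```text
t: 6.4
position: [0.4881, -0.033, 0.0302]
ee_rot: [-3.113, 0.425, 0.0]
ft_force: [-4.6, 0.5, 2.7]
opening: -0.0
gripper_force: 2.2
```

Call:
play_rows --rows '[{"rotation":[0,0,0],"translation":[0.002,0,0],"hand":0},{"rotation":[0,0,0],"translation":[0.002,0,0],"hand":0},{"rotation":[0,0,0],"translation":[0.002,0,0],"hand":0},{"rotation":[0,0,0],"translation":[0,0,0],"hand":0}]'

```text
t: 6.8
position: [0.494, -0.0346, 0.0303]
ee_rot: [3.113, -0.425, 0.001]
ft_force: [-0.5, 1.8, 0.6]
opening: 0.0001
gripper_force: 1.0
```

Call:
play_rows --rows '[{"rotation":[0,0,0],"translation":[0.002,0,0],"hand":0},{"rotation":[0,0,0],"translation":[0.001,0,0],"hand":0},{"rotation":[0,0,0],"translation":[0,0,0],"hand":0}]'

```text
t: 7.1
position: [0.4967, -0.0354, 0.0302]
ee_rot: [3.113, -0.425, 0.0]
ft_force: [-2.4, 0.9, 0.7]
opening: 0.0003
gripper_force: 1.4
```

Call:
play_rows --rows '[{"rotation":[0,0,0],"translation":[0.0015,0,0],"hand":0},{"rotation":[0,0,0],"translation":[0.0015,0,0],"hand":0},{"rotation":[0,0,0],"translation":[0.0015,0,0],"hand":0},{"rotation":[0,0,0],"translation":[0,0,0],"hand":0}]'

```text
t: 7.5
position: [0.5012, -0.0366, 0.0302]
ee_rot: [-3.113, 0.425, -0.001]
ft_force: [-1.7, 1.0, 0.8]
opening: 0.0
gripper_force: 1.0
```

Call:
play_rows --rows '[{"rotation":[0,0,0],"translation":[0.0015,0,0],"hand":0},{"rotation":[0,0,0],"translation":[0.001,0,0],"hand":0},{"rotation":[0,0,0],"translation":[0,0,0],"hand":0}]'

```text
t: 7.8
position: [0.5021, -0.0369, 0.0302]
ee_rot: [-3.112, 0.424, 0.005]
ft_force: [-8.7, 0.8, 4.4]
opening: -0.0002
gripper_force: 4.5
```

```bash
python3 - <<'E'
from h import *
f=wrist(); cv2.imwrite("pics/w3.png",cv2.resize(f["frame"],(800,600)))
print(arm.sense()["ft_force"]); o,y=(.5815,-.060),-15.5
go(fx(o,y,[-.081,0,.03]),y)
E
```

```text
[-8.73767309  2.22880219  4.74603887]
tcp [ 0.5021 -0.0369  0.0302] yaw -15.53 shift [0.0017 0.0011 0.0002] turn about tool z -0.03 tool z [-0.003  0.001 -1.   ]
```

View pics/w3.png

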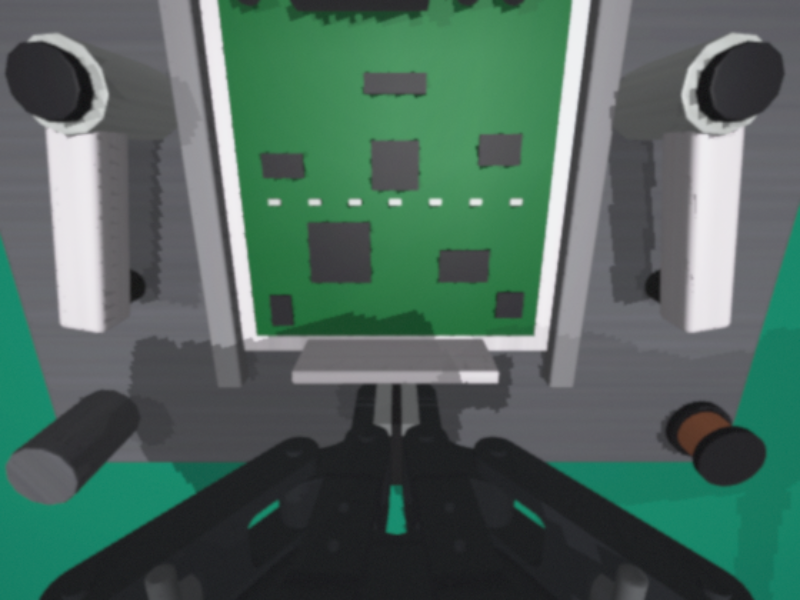

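Call:
play_rows --rows '[{"rotation":[0,0,0],"translation":[0.0015,0,0],"hand":0},{"rotation":[0,0,0],"translation":[0.001,0,0],"hand":0},{"rotation":[0,0,0],"translation":[0,0,0],"hand":0}]'

```text
t: 8.15
position: [0.5022, -0.0368, 0.0302]
ee_rot: [-3.112, 0.424, 0.015]
ft_force: [-20.2, 4.3, 12.1]
opening: -0.0004
gripper_force: 10.3
```

The board is seated: no more motion, and force rises to 20 N. I'll back off, rise and check.

Call:
play_rows --rows '[{"rotation":[0,0,0],"translation":[-0.006,0,0],"hand":0},{"rotation":[0,0,0],"translation":[-0.015,0,0],"hand":0},{"rotation":[0,0,0],"translation":[-0.01,0,-0.03],"hand":0},{"rotation":[0,0,0],"translation":[0,0,-0.04],"hand":0},{"rotation":[0,0,0],"translation":[0.01,0,-0.04],"hand":0},{"rotation":[0,0,0],"translation":[0.02,0,-0.04],"hand":0},{"rotation":[0,0,0],"translation":[0,0,0],"hand":0},{"rotation":[0,0,0],"translation":[0,0,0],"hand":0}]'

```text
t: 8.95
position: [0.5059, -0.038, 0.1814]
ee_rot: [3.113, -0.425, 0.006]
ft_force: [-0.4, -0.4, 0.6]
opening: 0.0002
gripper_force: 0.0
```

```bash
cat >> h.py <<'E'
O,Y=(.580,-.0596),-15.5
def fxi(p): return R.from_euler("z",-Y,degrees=True).apply(np.array(p)-[O[0],O[1],0])
def see(cam,names=("clamp_left_pivot","clamp_left_tip","clamp_right_pivot","clamp_right_tip","carrier_tab","stop")):
    f=wrist() if cam=="wrist" else arm.grab_frame(cam)
    for n in names:
        for d in arm.place_of(n,cam)[:3]:
            p=fxi(world(f,d["location"],H[n]))
            if abs(p[0])<.16 and abs(p[1])<.16 and d["score"]>.3: print(cam,n,round(d["score"],2),np.round(d["location"]),p.round(4))
    return f
E
python3 - <<'E'
from h import *
f=see("wrist"); see("top"); see("scene"); go([.5,0,.2],0)
im=f["frame"].copy()
for p in [(130,150,12),(-130,150,12),(-130,-150,12),(20,85,58),(20,-85,58),(70,60,34),(70,-60,34),(-70,35,45),(-70,-35,45),(-50,85,50),(-50,-85,50)]:
    a=pix(f,fx(O,Y,np.array(p)/1e3)); cv2.circle(im,(int(round(a[1])),int(round(a[0]))),2,(0,0,255),-1)
cv2.imwrite("pics/w4.png",cv2.resize(im,(800,600)))
E
```

```text
wrist clamp_left_pivot 0.75 [ 91. 171.] [0.0227 0.088  0.058 ]
wrist clamp_right_pivot 0.93 [ 92. 382.] [ 0.0215 -0.0866  0.058 ]
wrist clamp_right_tip 0.81 [173. 380.] [-0.0494 -0.0979  0.042 ]
wrist carrier_tab 0.95 [194. 276.] [-0.0686  0.0018  0.045 ]
top clamp_left_pivot 0.47 [193. 236.] [0.0214 0.09   0.058 ]
top clamp_right_pivot 0.52 [217. 308.] [ 0.0182 -0.0852  0.058 ]
top clamp_right_tip 0.44 [246. 302.] [-0.049  -0.0914  0.042 ]
top stop 0.64 [186. 277.] [0.0688 0.0045 0.034 ]
top stop 0.63 [168. 234.] [0.0815 0.1141 0.034 ]
scene clamp_left_pivot 0.84 [196. 299.] [0.0098 0.0916 0.058 ]
scene clamp_left_tip 0.55 [189. 287.] [-0.0476  0.1015  0.042 ]
scene clamp_right_pivot 0.7 [226. 246.] [ 0.0177 -0.0863  0.058 ]
scene clamp_right_tip 0.8 [221. 224.] [-0.0472 -0.1044  0.042 ]
scene clamp_right_tip 0.51 [226. 243.] [-0.0002 -0.0802  0.042 ]
scene carrier_tab 0.66 [198. 250.] [-0.0748 -0.0024  0.045 ]
scene stop 0.55 [226. 246.] [-0.0065 -0.0685  0.034 ]
tcp [ 0.5047 -0.0376  0.1803] yaw -15.54 shift [-0.0146 -0.0349 -0.0197] turn about tool z -15.54 tool z [-0.  0. -1.]
```

View pics/w4.png

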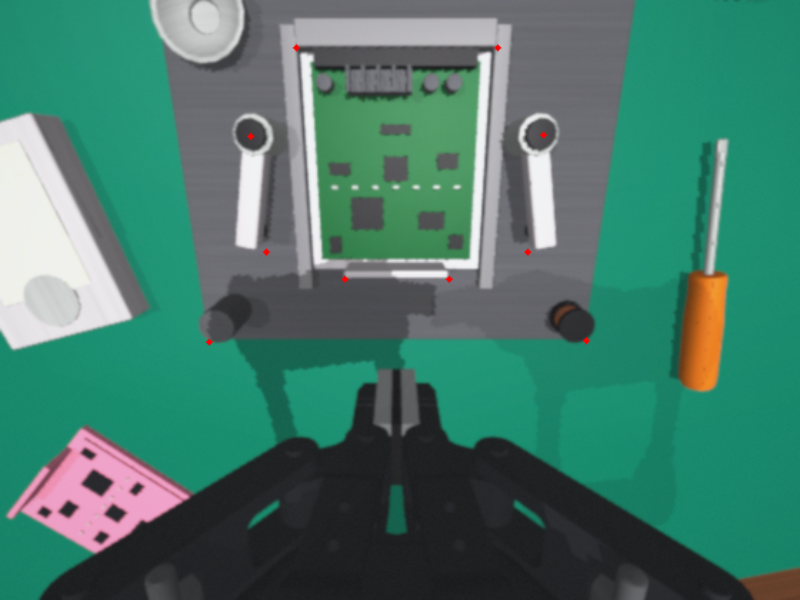

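The board lies flush against the stop and the model fits to about 1–2 mm. The arms point about 10° outside open. Left arm next; I'll turn the tool first.

Call:
play_rows --rows '[{"rotation":[0,0,-8],"translation":[0,0,0],"hand":0},{"rotation":[0,0,-8],"translation":[0,0,0],"hand":0},{"rotation":[0,0,-8],"translation":[0,0,0],"hand":0},{"rotation":[0,0,-8],"translation":[0,0,0],"hand":0},{"rotation":[0,0,-8],"translation":[0,0,0],"hand":0},{"rotation":[0,0,-8],"translation":[0,0,0],"hand":0},{"rotation":[0,0,-8],"translation":[0,0,0],"hand":0},{"rotation":[0,0,-8],"translation":[0,0,0],"hand":0},{"rotation":[0,0,-8],"translation":[0,0,0],"hand":0},{"rotation":[0,0,-8],"translation":[0,0,0],"hand":0}]'

```text
t: 11.0
position: [0.5047, -0.0376, 0.1803]
ee_rot: [-2.653, -1.683, -0.0]
ft_force: [0.2, 0.3, 0.5]
opening: -0.0001
gripper_force: 0.0
```

```bash
cat >> h.py <<'E'
def clamp(side,a,gap,r=.052,z=.032):
    "pusher pose for an arm at angle a deg; side +1 left, -1 right"
    s,c=np.sin(np.radians(a)),np.cos(np.radians(a)); u=np.array([-s,-c]); n=np.array([-c,s])
    p=np.array([.02,.085])+r*u+(.018+gap)*n
    yaw=Y+(180-a if side>0 else a)
    return fx(O,Y,[p[0],side*p[1],z]),yaw
E
python3 - <<'E'
from h import *
go(*clamp(1,100,.012,z=.18)); go(*clamp(1,100,.012))
# chord per 5 deg when the tool turns about the pivot
p0,y0=clamp(1,100,0);p1,y1=clamp(1,95,0); t=np.radians(y0)
d=p1-p0; X=np.array([np.cos(t),np.sin(t),0]); Yt=np.array([np.sin(t),-np.cos(t),0]); print("step",d@X,d@Yt)
E
```

```text
tcp [ 0.5047 -0.0376  0.1803] yaw 64.79 shift [0.1296 0.031  0.0003] turn about tool z 0.29 tool z [ 0.  0. -1.]
tcp [ 0.5047 -0.0376  0.1803] yaw 64.79 shift [0.1296 0.031  0.1483] turn about tool z 0.29 tool z [ 0.  0. -1.]
step -0.00460059405722681 -0.0013709276702286684
```

Call:
play_rows --rows '[{"rotation":[0,0,0.3],"translation":[0.04,0.01,0],"hand":0},{"rotation":[0,0,0],"translation":[0.045,0.011,0],"hand":0},{"rotation":[0,0,0],"translation":[0.045,0.01,0],"hand":0},{"rotation":[0,0,0],"translation":[0,0,0.04],"hand":0},{"rotation":[0,0,0],"translation":[0,0,0.04],"hand":0},{"rotation":[0,0,0],"translation":[0,0,0.035],"hand":0},{"rotation":[0,0,0],"translation":[0,0,0.02],"hand":0},{"rotation":[0,0,0],"translation":[0,0,0.013],"hand":0},{"rotation":[0,0,0],"translation":[0,0,0],"hand":0}]'

```text
t: 11.9
position: [0.5879, 0.0659, 0.0302]
ee_rot: [-2.66, -1.668, 0.005]
ft_force: [0.4, -0.2, -0.4]
opening: -0.0
gripper_force: 0.0
```

Call:
play_rows --rows '[{"rotation":[0,0,0],"translation":[-0.004,0,0],"hand":0},{"rotation":[0,0,0],"translation":[-0.004,0,0],"hand":0},{"rotation":[0,0,0],"translation":[-0.002,0,0],"hand":0},{"rotation":[0,0,0],"translation":[-0.002,0,0],"hand":0},{"rotation":[0,0,0],"translation":[0,0,0],"hand":0}]'

```text
t: 12.4
position: [0.5844, 0.0552, 0.0334]
ee_rot: [2.661, 1.668, 0.003]
ft_force: [0.4, 0.5, 0.3]
opening: -0.0
gripper_force: 0.6
```

```bash
python3 - <<'E'
from h import *
go(*clamp(1,100,0)); print(arm.sense()["ft_force"],arm.sense()["t"])
f=wrist(); cv2.imwrite("pics/w5.png",cv2.resize(f["frame"],(800,600)))
E
```

```text
tcp [0.5844 0.0552 0.0334] yaw 64.15 shift [-0.0003 -0.0017  0.0014] turn about tool z -0.35 tool z [ 0.002  0.    -1.   ]
[0.3698853  0.51283334 0.3444771 ] 12.4
```

View pics/w5.png

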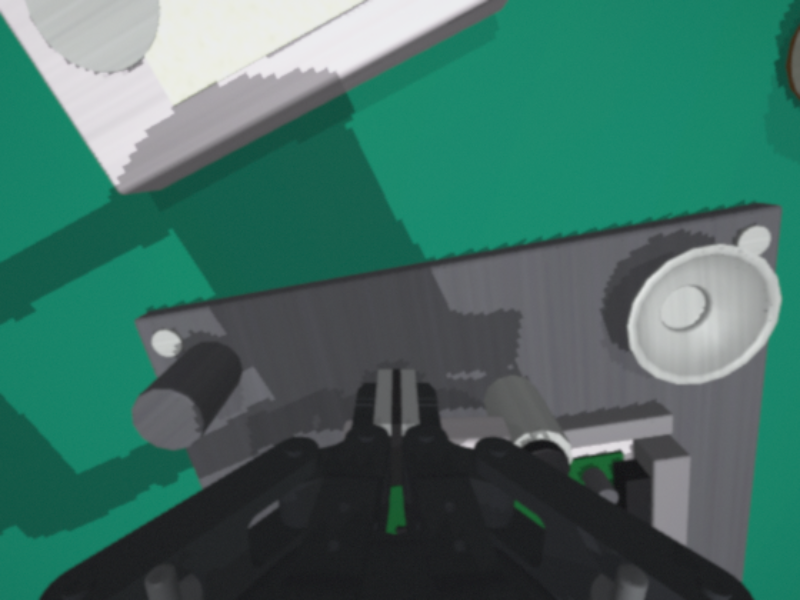

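The finger is at the left arm's outer face, clear of the capacitor (190,400) and dish (705,310). I'll swing it about the pivot.

Call:
play_rows --rows '[{"rotation":[0,0,-5],"translation":[-0.0046,-0.0014,0],"hand":0},{"rotation":[0,0,-5],"translation":[-0.0046,-0.0014,0],"hand":0},{"rotation":[0,0,-5],"translation":[-0.0046,-0.0014,0],"hand":0},{"rotation":[0,0,-5],"translation":[-0.0046,-0.0014,0],"hand":0},{"rotation":[0,0,-5],"translation":[-0.0046,-0.0014,0],"hand":0},{"rotation":[0,0,-5],"translation":[-0.0046,-0.0014,0],"hand":0},{"rotation":[0,0,0],"translation":[0,0,0],"hand":0}]'

```text
t: 13.15
position: [0.5694, 0.0304, 0.0324]
ee_rot: [2.139, 2.301, -0.0]
ft_force: [-0.4, -0.3, 0.3]
opening: 0.0
gripper_force: 0.0
```

```bash
python3 - <<'E'
from h import *
go(*clamp(1,70,0)); print(arm.sense()["ft_force"])
E
```

```text
tcp [0.5694 0.0304 0.0324] yaw 94.19 shift [ 0.0005 -0.0007  0.0004] turn about tool z -0.31 tool z [ 0. -0. -1.]
[-0.41473964 -0.34984258  0.30520361]
```

Call:
play_rows --rows '[{"rotation":[0,0,-5],"translation":[-0.0046,-0.0014,0],"hand":0},{"rotation":[0,0,-5],"translation":[-0.0046,-0.0014,0],"hand":0},{"rotation":[0,0,-5],"translation":[-0.0046,-0.0014,0],"hand":0},{"rotation":[0,0,-5],"translation":[-0.0046,-0.0014,0],"hand":0},{"rotation":[0,0,-5],"translation":[-0.0046,-0.0014,0],"hand":0},{"rotation":[0,0,-5],"translation":[-0.0046,-0.0014,0],"hand":0},{"rotation":[0,0,-5],"translation":[-0.0046,-0.0014,0],"hand":0},{"rotation":[0,0,-5],"translation":[-0.0046,-0.0014,0],"hand":0},{"rotation":[0,0,-5],"translation":[-0.0046,-0.0014,0],"hand":0}]'

```text
t: 14.05
position: [0.5745, -0.0107, 0.0321]
ee_rot: [-1.094, -2.944, -0.001]
ft_force: [-0.7, 3.3, 0.3]
opening: -0.0003
gripper_force: 1.0
```

```bash
python3 - <<'E'
from h import *
go(*clamp(1,25,0)); print(arm.sense()["ft_force"])
f=see("top"); see("scene")
cv2.imwrite("pics/t6.png",cv2.resize(f["frame"][150:300,190:390],(800,600),interpolation=cv2.INTER_CUBIC))
E
```

```text
tcp [ 0.5745 -0.0107  0.0321] yaw 139.24 shift [-0.0001 -0.0001  0.0001] turn about tool z -0.26 tool z [-0.001  0.001 -1.   ]
[-0.72585488  3.31516171  0.32362545]
top clamp_right_pivot 0.81 [217. 308.] [ 0.0174 -0.0855  0.058 ]
top clamp_right_tip 0.71 [248. 301.] [-0.0534 -0.0913  0.042 ]
top carrier_tab 0.87 [243. 261.] [-0.0704  0.0017  0.045 ]
top stop 0.8 [188. 276.] [0.063  0.0054 0.034 ]
scene clamp_left_pivot 0.64 [197. 300.] [0.0172 0.0892 0.058 ]
scene clamp_left_tip 0.81 [207. 275.] [-0.009   0.0278  0.042 ]
scene clamp_left_tip 0.65 [216. 325.] [0.0985 0.0974 0.042 ]
scene clamp_right_pivot 0.86 [228. 245.] [ 0.0209 -0.0921  0.058 ]
scene clamp_right_tip 0.82 [222. 224.] [-0.0455 -0.1065  0.042 ]
scene carrier_tab 0.93 [197. 252.] [-0.0755  0.0041  0.045 ]
scene stop 0.76 [230. 290.] [0.0746 0.002  0.034 ]
```

View pics/t6.png

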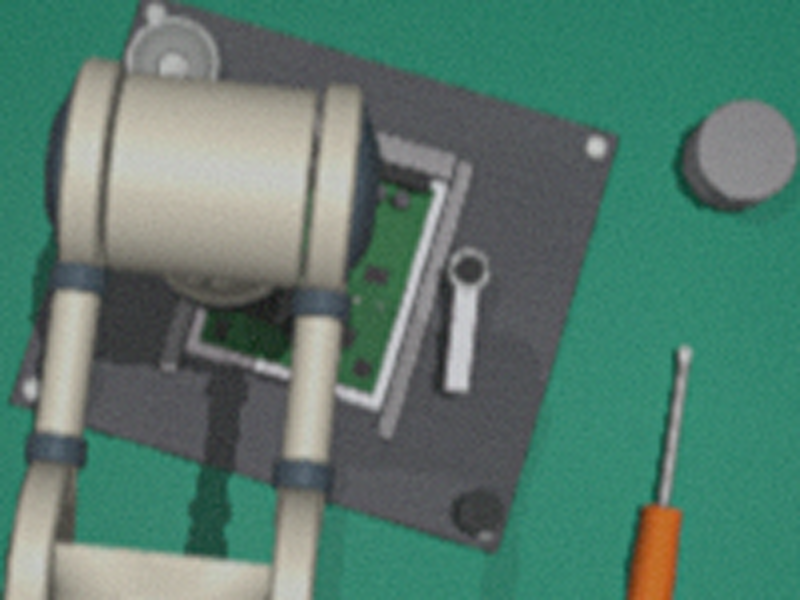

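The left arm follows the finger at about 25°, and the right arm is untouched. I'll go on to about 4°, then back off and measure.

Call:
play_rows --rows '[{"rotation":[0,0,-5],"translation":[-0.0046,-0.0014,0],"hand":0},{"rotation":[0,0,-5],"translation":[-0.0046,-0.0014,0],"hand":0},{"rotation":[0,0,-5],"translation":[-0.0046,-0.0014,0],"hand":0},{"rotation":[0,0,-4],"translation":[-0.0037,-0.0011,0],"hand":0},{"rotation":[0,0,-2],"translation":[-0.0018,-0.0006,0],"hand":0},{"rotation":[0,0,0],"translation":[0,0,0],"hand":0}]'

```text
t: 15.35
position: [0.5878, -0.0265, 0.0322]
ee_rot: [-0.541, -3.094, -0.0]
ft_force: [-0.6, 0.1, 0.4]
opening: 0.0
gripper_force: 0.3
```

```bash
python3 - <<'E'
from h import *
go(*clamp(1,4,0)); print(arm.sense()["ft_force"])
E
```

```text
tcp [ 0.5878 -0.0265  0.0322] yaw 160.16 shift [0.0003 0.0003 0.0002] turn about tool z -0.34 tool z [-0.  0. -1.]
[-0.6499254   0.11838833  0.40166429]
```

Call:
play_rows --rows '[{"rotation":[0,0,0],"translation":[0.01,0,0],"hand":0},{"rotation":[0,0,0],"translation":[0.01,0,-0.02],"hand":0},{"rotation":[0,0,0],"translation":[0.02,0,-0.03],"hand":0},{"rotation":[0,0,0],"translation":[0.02,0,-0.03],"hand":0},{"rotation":[0,0,0],"translation":[0.02,0,-0.03],"hand":0},{"rotation":[0,0,0],"translation":[0,0,-0.04],"hand":0},{"rotation":[0,0,0],"translation":[0,0,0],"hand":0}]'

```text
t: 16.05
position: [0.5139, 0.0008, 0.1894]
ee_rot: [0.54, 3.083, 0.002]
ft_force: [-0.1, 0.8, 0.9]
opening: -0.0003
gripper_force: 0.0
```

```bash
cat >> h.py <<'E'
def barangle(f,side):
    "arm angle from depth: points at bar-top height near the arm"
    K=f["mtx"]; T=np.linalg.inv(f["camera_from_world"]); z=f["range_z"]; r,c=np.nonzero(z>0); d=z[r,c]
    P=np.c_[(c-K[0,2])/K[0,0]*d,-(r-K[1,2])/K[1,1]*d,-d]@T[:3,:3].T+T[:3,3]
    F=fxi(P); F[:,1]*=side
    w=F[:,:2]-[.02,.085]; m=(abs(F[:,2]-.05)<.004)&(np.hypot(*w.T)<.075)&(np.hypot(*w.T)>.018)&(F[:,0]<.04)
    q=w[m]; 
    if len(q)<20: print("few",len(q)); return
    mu=q.mean(0); v=np.linalg.svd(q-mu)[2][0]; v=v*np.sign(v@mu)
    print(side,len(q),"axis angle",round(np.degrees(np.arctan2(-v[0],-v[1])),2),"radial",round(np.degrees(np.arctan2(-mu[0],-mu[1])),2),"mean",mu.round(4),"rmax",np.hypot(*q.T).max().round(4))
E
python3 - <<'E'
from h import *
f=see("wrist"); barangle(f,1); barangle(f,-1)
g=see("scene"); barangle(g,1); barangle(g,-1); t=see("top"); barangle(t,1); barangle(t,-1); go([.5,0,.2],0)
cv2.imwrite("pics/w7.png",cv2.resize(f["frame"],(800,600)))
E
```

```text
wrist clamp_left_pivot 0.92 [286. 328.] [0.0198 0.0865 0.058 ]
wrist clamp_right_pivot 0.97 [296. 171.] [ 0.0198 -0.0816  0.058 ]
wrist clamp_right_tip 0.67 [235. 149.] [-0.0464 -0.0978  0.042 ]
wrist carrier_tab 0.77 [206. 237.] [-0.0725 -0.0005  0.045 ]
1 30 axis angle 87.95 radial 8.14 mean [-0.0027 -0.0189] rmax 0.0215
-1 641 axis angle 101.28 radial 97.68 mean [-0.0439  0.0059] rmax 0.0694
scene clamp_left_pivot 0.66 [200. 297.] [0.0196 0.0743 0.058 ]
scene clamp_left_tip 0.66 [212. 282.] [0.0168 0.0265 0.042 ]
scene clamp_right_pivot 0.83 [226. 247.] [ 0.0187 -0.0845  0.058 ]
scene clamp_right_pivot 0.57 [184. 278.] [-0.0639  0.0854  0.058 ]
scene clamp_right_tip 0.54 [216. 227.] [-0.0561 -0.0894  0.042 ]
scene clamp_right_tip 0.31 [226. 246.] [ 0.0037 -0.0739  0.042 ]
scene carrier_tab 0.59 [198. 252.] [-0.0732  0.0036  0.045 ]
scene stop 0.63 [230. 288.] [ 0.0729 -0.0016  0.034 ]
scene stop 0.59 [220. 269.] [ 0.0148 -0.0134  0.034 ]
scene stop 0.39 [182. 281.] [-0.0916  0.1186  0.034 ]
1 86 axis angle 3.26 radial 2.24 mean [-0.0018 -0.0448] rmax 0.0707
-1 91 axis angle 99.68 radial 100.68 mean [-0.0428  0.0081] rmax 0.0726
top clamp_left_pivot 0.44 [248. 302.] [-0.0547 -0.0924  0.058 ]
top clamp_right_tip 0.55 [247. 303.] [-0.0505 -0.0938  0.042 ]
top stop 0.67 [190. 279.] [ 0.0608 -0.0021  0.034 ]
few 2
-1 126 axis angle 101.12 radial 96.46 mean [-0.044  0.005] rmax 0.0715
tcp [0.5126 0.0006 0.1823] yaw 160.16 shift [ 0.0116 -0.0048 -0.0177] turn about tool z 160.16 tool z [ 0.  0. -1.]
```

View pics/w7.png

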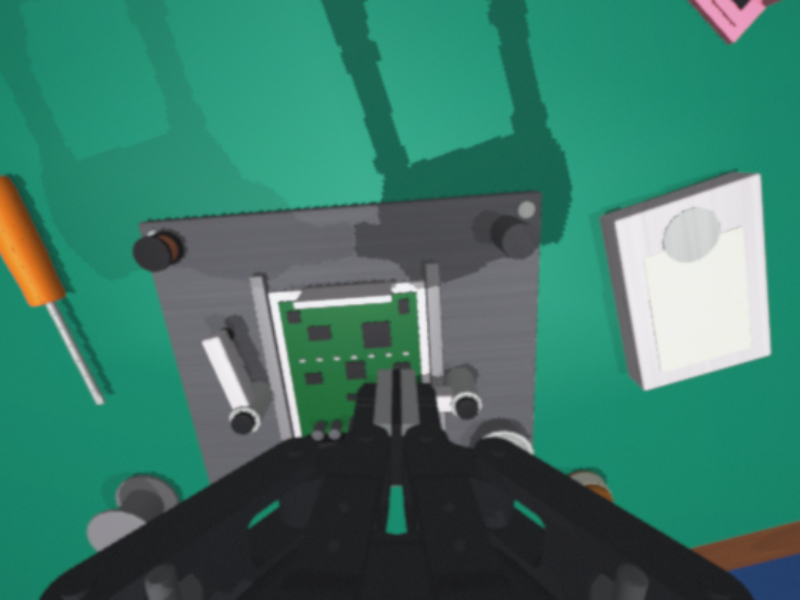

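The left arm is at about 3°, to be trimmed later from a better view. Right arm next; I'll turn the tool and go to its outer side.

Call:
play_rows --rows '[{"rotation":[0,0,7.6],"translation":[0,0,0],"hand":0},{"rotation":[0,0,7.6],"translation":[0,0,0],"hand":0},{"rotation":[0,0,7.6],"translation":[0,0,0],"hand":0},{"rotation":[0,0,7.6],"translation":[0,0,0],"hand":0},{"rotation":[0,0,7.6],"translation":[0,0,0],"hand":0},{"rotation":[0,0,7.6],"translation":[0,0,0],"hand":0},{"rotation":[0,0,7.6],"translation":[0,0,0],"hand":0},{"rotation":[0,0,7.6],"translation":[0,0,0],"hand":0},{"rotation":[0,0,7.6],"translation":[0,0,0],"hand":0},{"rotation":[0,0,7.3],"translation":[0,0,0],"hand":0}]'

```text
t: 18.1
position: [0.5126, 0.0006, 0.1823]
ee_rot: [2.332, 2.105, 0.0]
ft_force: [0.1, 0.9, 0.1]
opening: -0.0002
gripper_force: 0.0
```

```bash
python3 - <<'E'
from h import *
p,y=clamp(-1,100,.014); go(p,y); go(*clamp(-1,100,.0))
p0,y0=clamp(-1,100,0);p1,y1=clamp(-1,95,0); t=np.radians(y0)
d=p1-p0; X=np.array([np.cos(t),np.sin(t),0]); Yt=np.array([np.sin(t),-np.cos(t),0]); print("step",d@X,d@Yt,y1-y0)
E
```

```text
tcp [0.5126 0.0006 0.1823] yaw 84.15 shift [-0.1725  0.0269  0.1503] turn about tool z -0.35 tool z [ 0. -0. -1.]
tcp [0.5126 0.0006 0.1823] yaw 84.15 shift [-0.1585  0.0268  0.1503] turn about tool z -0.35 tool z [ 0. -0. -1.]
step 0.004600594057226785 -0.0013709276702286563 -5.0
```

Call:
play_rows --rows '[{"rotation":[0,0,-0.3],"translation":[-0.044,0.007,0],"hand":0},{"rotation":[0,0,0],"translation":[-0.044,0.007,0],"hand":0},{"rotation":[0,0,0],"translation":[-0.044,0.007,0],"hand":0},{"rotation":[0,0,0],"translation":[-0.041,0.006,0],"hand":0},{"rotation":[0,0,0],"translation":[0,0,0.04],"hand":0},{"rotation":[0,0,0],"translation":[0,0,0.04],"hand":0},{"rotation":[0,0,0],"translation":[0,0,0.035],"hand":0},{"rotation":[0,0,0],"translation":[0,0,0.02],"hand":0},{"rotation":[0,0,0],"translation":[0,0,0.015],"hand":0},{"rotation":[0,0,0],"translation":[0,0,0],"hand":0}]'

```text
t: 19.1
position: [0.5222, -0.1736, 0.0299]
ee_rot: [-2.318, -2.115, 0.003]
ft_force: [-0.1, -0.4, -0.1]
opening: 0.0002
gripper_force: 0.0
```

Call:
play_rows --rows '[{"rotation":[0,0,0],"translation":[0.004,0,0],"hand":0},{"rotation":[0,0,0],"translation":[0.004,0,0],"hand":0},{"rotation":[0,0,0],"translation":[0.003,0,0],"hand":0},{"rotation":[0,0,0],"translation":[0.002,0,0],"hand":0},{"rotation":[0,0,0],"translation":[0,0,0],"hand":0}]'

```text
t: 19.6
position: [0.525, -0.1609, 0.0329]
ee_rot: [2.319, 2.118, 0.001]
ft_force: [-0.7, 0.4, -0.4]
opening: 0.0002
gripper_force: 0.0
```

```bash
python3 - <<'E'
from h import *
go(*clamp(-1,100,0)); print(arm.sense()["ft_force"],arm.sense()["t"])
E
```

```text
tcp [ 0.525  -0.1609  0.0329] yaw 84.8 shift [ 0.0009 -0.002   0.0009] turn about tool z 0.3 tool z [ 0.001 -0.    -1.   ]
[-0.65342496  0.39459239 -0.41754466] 19.6
```

Aligned. I'll swing the right arm.

Call:
play_rows --rows '[{"rotation":[0,0,5],"translation":[0.0048,-0.0018,0],"hand":0},{"rotation":[0,0,5],"translation":[0.0048,-0.0018,0],"hand":0},{"rotation":[0,0,5],"translation":[0.0046,-0.0018,0],"hand":0},{"rotation":[0,0,5],"translation":[0.0046,-0.0018,0],"hand":0},{"rotation":[0,0,5],"translation":[0.0046,-0.0014,0],"hand":0},{"rotation":[0,0,5],"translation":[0.0046,-0.0014,0],"hand":0},{"rotation":[0,0,0],"translation":[0,0,0],"hand":0}]'

```text
t: 20.3
position: [0.5237, -0.1318, 0.0326]
ee_rot: [2.79, 1.444, 0.0]
ft_force: [-0.8, 0.7, -0.1]
opening: 0.0003
gripper_force: 0.0
```

```bash
python3 - <<'E'
from h import *
go(*clamp(-1,70,0)); print(arm.sense()["ft_force"])
f=see("scene"); barangle(f,-1); barangle(f,1)
E
```

```text
tcp [ 0.5237 -0.1318  0.0326] yaw 54.74 shift [ 0.0005 -0.0002  0.0006] turn about tool z 0.24 tool z [ 0. -0. -1.]
[-0.79464298  0.65455157 -0.08031518]
scene clamp_left_pivot 0.86 [196. 297.] [0.0066 0.0865 0.058 ]
scene clamp_left_tip 0.6 [213. 277.] [0.0125 0.0157 0.042 ]
scene clamp_right_pivot 0.83 [228. 245.] [ 0.0209 -0.0921  0.058 ]
scene clamp_right_tip 0.65 [214. 238.] [-0.046  -0.0625  0.042 ]
scene carrier_tab 0.58 [197. 253.] [-0.0735  0.0058  0.045 ]
scene stop 0.61 [229. 290.] [0.0727 0.005  0.034 ]
scene stop 0.46 [182. 277.] [-0.0981  0.11    0.034 ]
-1 86 axis angle 116.46 radial 80.45 mean [-0.039  -0.0066] rmax 0.0651
1 88 axis angle 4.04 radial 2.48 mean [-0.0019 -0.0445] rmax 0.0702
```

Call:
play_rows --rows '[{"rotation":[0,0,5],"translation":[0.0046,-0.0014,0],"hand":0},{"rotation":[0,0,5],"translation":[0.0046,-0.0014,0],"hand":0},{"rotation":[0,0,5],"translation":[0.0046,-0.0014,0],"hand":0},{"rotation":[0,0,5],"translation":[0.0046,-0.0014,0],"hand":0},{"rotation":[0,0,5],"translation":[0.0046,-0.0014,0],"hand":0},{"rotation":[0,0,5],"translation":[0.0046,-0.0014,0],"hand":0},{"rotation":[0,0,5],"translation":[0.0046,-0.0014,0],"hand":0},{"rotation":[0,0,5],"translation":[0.0046,-0.0014,0],"hand":0},{"rotation":[0,0,5],"translation":[0.0046,-0.0014,0],"hand":0},{"rotation":[0,0,5],"translation":[0.0046,-0.0014,0],"hand":0}]'

```text
t: 21.65
position: [0.5535, -0.0963, 0.032]
ee_rot: [-3.138, -0.126, 0.002]
ft_force: [-2.0, -0.1, 0.7]
opening: 0.0001
gripper_force: 1.0
```

Call:
play_rows --rows '[{"rotation":[0,0,5],"translation":[0.0046,-0.0014,0],"hand":0},{"rotation":[0,0,5],"translation":[0.0046,-0.0014,0],"hand":0},{"rotation":[0,0,4],"translation":[0.0037,-0.0011,0],"hand":0},{"rotation":[0,0,2],"translation":[0.0018,-0.0006,0],"hand":0},{"rotation":[0,0,0],"translation":[0,0,0],"hand":0}]'

```text
t: 22.15
position: [0.5686, -0.0923, 0.032]
ee_rot: [-3.126, 0.307, 0.001]
ft_force: [-1.0, 0.9, -0.6]
opening: 0.0
gripper_force: 0.2
```

```bash
python3 - <<'E'
from h import *
go(*clamp(-1,4,0)); print(arm.sense()["ft_force"])
E
```

```text
tcp [ 0.5686 -0.0923  0.032 ] yaw -11.22 shift [ 0.0007 -0.0001  0.    ] turn about tool z 0.28 tool z [-0.001  0.    -1.   ]
[-1.04250274  0.93793323 -0.6014994 ]
```

Call:
play_rows --rows '[{"rotation":[0,0,0],"translation":[-0.01,0,0],"hand":0},{"rotation":[0,0,0],"translation":[-0.01,0,-0.02],"hand":0},{"rotation":[0,0,0],"translation":[-0.03,-0.01,-0.03],"hand":0},{"rotation":[0,0,0],"translation":[-0.03,-0.01,-0.03],"hand":0},{"rotation":[0,0,0],"translation":[-0.02,-0.01,-0.03],"hand":0},{"rotation":[0,0,0],"translation":[0,0,-0.03],"hand":0},{"rotation":[0,0,0],"translation":[0,0,0],"hand":0},{"rotation":[0,0,0],"translation":[0,0,0],"hand":0}]'

```text
t: 22.95
position: [0.4764, -0.0437, 0.173]
ee_rot: [3.126, -0.307, 0.003]
ft_force: [0.3, 0.9, -1.0]
opening: 0.0003
gripper_force: 0.0
```

```bash
python3 - <<'E'
from h import *
f=see("wrist"); barangle(f,1); barangle(f,-1)
g=arm.grab_frame("scene"); barangle(g,1); barangle(g,-1); t=arm.grab_frame("top"); barangle(t,1); barangle(t,-1)
go([.5,0,.2],0)
im=cv2.resize(f["frame"],None,fx=2,fy=2,interpolation=cv2.INTER_CUBIC)
a=pix(f,fx(O,Y,[.02,0,.05]))*2; r=int(np.clip(a[0]-200,0,240)); c=int(np.clip(a[1]-400,0,320)); print(r,c)
cv2.imwrite("pics/w8.png",im[r:r+600,c:c+800])
E
```

```text
wrist clamp_left_pivot 0.72 [ 43. 159.] [0.0223 0.0865 0.058 ]
wrist clamp_left_pivot 0.38 [ 84. 269.] [-0.0007  0.0012  0.058 ]
wrist clamp_left_tip 0.72 [ 61. 252.] [0.0169 0.0165 0.042 ]
wrist clamp_right_pivot 0.91 [ 60. 380.] [ 0.0233 -0.0835  0.058 ]
wrist clamp_right_tip 0.87 [ 66. 287.] [ 0.0158 -0.0126  0.042 ]
wrist carrier_tab 0.74 [168. 264.] [-0.0699  0.0011  0.045 ]
1 1279 axis angle 3.58 radial 2.76 mean [-0.0021 -0.0434] rmax 0.0697
-1 1259 axis angle 4.97 radial 4.11 mean [-0.0031 -0.0434] rmax 0.07
1 82 axis angle 4.22 radial 3.2 mean [-0.0025 -0.0445] rmax 0.0702
-1 92 axis angle 5.25 radial 4.05 mean [-0.0032 -0.0446] rmax 0.0712
1 113 axis angle 3.12 radial 6.56 mean [-0.0049 -0.0431] rmax 0.0675
-1 127 axis angle 5.46 radial 7.19 mean [-0.0055 -0.0437] rmax 0.0728
tcp [ 0.4763 -0.0436  0.1716] yaw -11.24 shift [ 0.0147 -0.0473 -0.0284] turn about tool z -11.24 tool z [-0.001  0.    -1.   ]
0 144
```

View pics/w8.png

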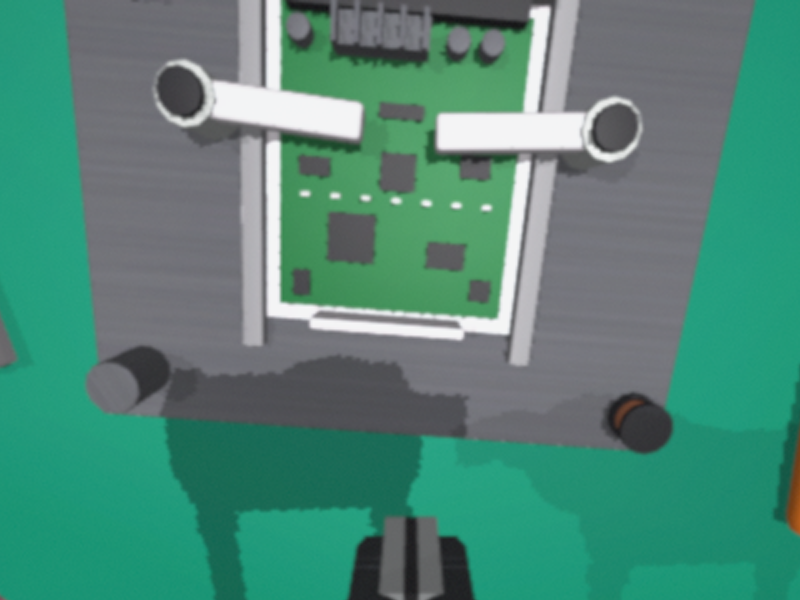

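Both arms lie nearly square: left about 3.8°, right about 4.8°. The finger calibration agrees. I'll trim each with a straight push, right arm first.

Call:
play_rows --rows '[{"rotation":[0,0,4.26],"translation":[0,0,0],"hand":0},{"rotation":[0,0,0],"translation":[0,0,0],"hand":0}]'

```text
t: 23.6
position: [0.4765, -0.0435, 0.1721]
ee_rot: [-3.113, 0.425, 0.001]
ft_force: [0.0, -0.2, -0.5]
opening: -0.0
gripper_force: 0.0
```

```bash
python3 - <<'E'
from h import *
p,_=clamp(-1,0,.02,r=.052); go(p,Y)
p,_=clamp(1,0,.02,r=.052); go(p,Y)
E
```

```text
tcp [ 0.4765 -0.0435  0.1721] yaw -15.54 shift [0.0861 0.0207 0.14  ] turn about tool z -0.04 tool z [-0.  0. -1.]
tcp [ 0.4765 -0.0435  0.1721] yaw -15.54 shift [ 0.0861 -0.0453  0.14  ] turn about tool z -0.04 tool z [-0.  0. -1.]
```

Call:
play_rows --rows '[{"rotation":[0,0,0],"translation":[0.043,0.01,0],"hand":0},{"rotation":[0,0,0],"translation":[0.043,0.011,0],"hand":0},{"rotation":[0,0,0],"translation":[0,0,0.04],"hand":0},{"rotation":[0,0,0],"translation":[0,0,0.04],"hand":0},{"rotation":[0,0,0],"translation":[0,0,0.035],"hand":0},{"rotation":[0,0,0],"translation":[0,0,0.015],"hand":0},{"rotation":[0,0,0],"translation":[0,0,0.01],"hand":0},{"rotation":[0,0,0],"translation":[0.006,0,0],"hand":0},{"rotation":[0,0,0],"translation":[0.006,0,0],"hand":0},{"rotation":[0,0,0],"translation":[0,0,0],"hand":0}]'

```text
t: 24.6
position: [0.5674, -0.0905, 0.0348]
ee_rot: [3.113, -0.423, 0.007]
ft_force: [-0.2, 0.7, 0.2]
opening: 0.0003
gripper_force: 0.0
```

```bash
python3 - <<'E'
from h import *
go(clamp(-1,0,0)[0],Y); print(arm.sense()["ft_force"])
E
```

```text
tcp [ 0.5674 -0.0905  0.0348] yaw -15.49 shift [ 0.0059 -0.0001  0.0028] turn about tool z 0.01 tool z [ 0.004 -0.001 -1.   ]
[-0.19573611  0.65264836  0.24997441]
```

Call:
play_rows --rows '[{"rotation":[0,0,0],"translation":[0.002,0,0],"hand":0},{"rotation":[0,0,0],"translation":[0.002,0,0],"hand":0},{"rotation":[0,0,0],"translation":[0.002,0,0],"hand":0},{"rotation":[0,0,0],"translation":[0.0015,0,0],"hand":0},{"rotation":[0,0,0],"translation":[0,0,0],"hand":0},{"rotation":[0,0,0],"translation":[0,0,0],"hand":0}]'

```text
t: 25.2
position: [0.5726, -0.0921, 0.0322]
ee_rot: [3.113, -0.424, 0.0]
ft_force: [0.2, -0.2, -0.9]
opening: 0.0005
gripper_force: 0.0
```

```bash
python3 - <<'E'
from h import *
go(clamp(-1,0,0)[0],Y); print(arm.sense()["ft_force"])
E
```

```text
tcp [ 0.5726 -0.0921  0.0322] yaw -15.5 shift [ 0.0004 -0.0003  0.0002] turn about tool z -0.0 tool z [ 0. -0. -1.]
[ 0.23885653 -0.23425622 -0.87238552]
```

Call:
play_rows --rows '[{"rotation":[0,0,0],"translation":[-0.01,0,0],"hand":0},{"rotation":[0,0,0],"translation":[-0.01,0,0],"hand":0},{"rotation":[0,0,0],"translation":[0,-0.033,0],"hand":0},{"rotation":[0,0,0],"translation":[0,-0.033,0],"hand":0},{"rotation":[0,0,0],"translation":[0,0,0],"hand":0},{"rotation":[0,0,0],"translation":[0.006,0,0],"hand":0},{"rotation":[0,0,0],"translation":[0.006,0,0],"hand":0},{"rotation":[0,0,0],"translation":[0.002,0,0],"hand":0},{"rotation":[0,0,0],"translation":[0,0,0],"hand":0},{"rotation":[0,0,0],"translation":[0,0,0],"hand":0}]'

```text
t: 26.2
position: [0.5842, -0.0274, 0.0321]
ee_rot: [3.113, -0.425, -0.001]
ft_force: [1.0, -0.6, -0.3]
opening: 0.0
gripper_force: 0.0
```

```bash
python3 - <<'E'
from h import *
go(clamp(1,0,0)[0],Y); print(arm.sense()["ft_force"])
E
```

```text
tcp [ 0.5842 -0.0274  0.0321] yaw -15.55 shift [ 0.0065 -0.0008  0.0001] turn about tool z -0.05 tool z [-0. -0. -1.]
[ 0.9700821  -0.55899596 -0.27388972]
```

Call:
play_rows --rows '[{"rotation":[0,0,0],"translation":[0.002,0,0],"hand":0},{"rotation":[0,0,0],"translation":[0.002,0,0],"hand":0},{"rotation":[0,0,0],"translation":[0.002,0,0],"hand":0},{"rotation":[0,0,0],"translation":[0,0,0],"hand":0},{"rotation":[0,0,0],"translation":[-0.01,0,0],"hand":0},{"rotation":[0,0,0],"translation":[-0.01,0,-0.02],"hand":0},{"rotation":[0,0,0],"translation":[-0.02,0,-0.04],"hand":0},{"rotation":[0,0,0],"translation":[-0.03,0.02,-0.04],"hand":0},{"rotation":[0,0,0],"translation":[-0.03,0.02,-0.04],"hand":0},{"rotation":[0,0,0],"translation":[0,0,0],"hand":0}]'

```text
t: 27.2
position: [0.4878, -0.0394, 0.1741]
ee_rot: [3.112, -0.425, 0.018]
ft_force: [1.5, 0.3, 0.6]
opening: -0.0004
gripper_force: 0.0
```

Call:
play_rows --rows '[{"rotation":[0,0,0],"translation":[0,0,0],"hand":0},{"rotation":[0,0,0],"translation":[0,0,0],"hand":0}]'

```text
t: 27.4
position: [0.4876, -0.0382, 0.1654]
ee_rot: [-3.113, 0.423, 0.002]
ft_force: [-0.5, 0.0, 0.2]
opening: 0.0
gripper_force: 0.0
```

```bash
python3 - <<'E'
from h import *
f=see("wrist"); barangle(f,1); barangle(f,-1)
g=see("scene"); barangle(g,1); barangle(g,-1); t=see("top"); barangle(t,1); barangle(t,-1)
go([.5,0,.2],0)
im=cv2.resize(f["frame"],None,fx=2,fy=2,interpolation=cv2.INTER_CUBIC)
a=pix(f,fx(O,Y,[.02,0,.05]))*2; r=int(np.clip(a[0]-200,0,240)); c=int(np.clip(a[1]-400,0,320))
cv2.imwrite("pics/w9.png",im[r:r+600,c:c+800])
E
```

```text
wrist clamp_left_pivot 0.6 [ 63. 155.] [0.0231 0.0871 0.058 ]
wrist clamp_left_tip 0.62 [ 68. 251.] [0.0219 0.0162 0.042 ]
wrist clamp_right_pivot 0.69 [ 64. 381.] [ 0.0226 -0.083   0.058 ]
wrist clamp_right_tip 0.84 [ 70. 291.] [ 0.0199 -0.016   0.042 ]
wrist carrier_tab 0.67 [178. 270.] [-0.068   0.0018  0.045 ]
1 1306 axis angle 0.68 radial -0.44 mean [ 0.0003 -0.0434] rmax 0.0697
-1 1339 axis angle 0.27 radial -0.52 mean [ 0.0004 -0.0439] rmax 0.0703
scene clamp_left_pivot 0.59 [196. 298.] [0.0108 0.0875 0.058 ]
scene clamp_left_tip 0.68 [213. 281.] [0.0183 0.0226 0.042 ]
scene clamp_right_pivot 0.72 [227. 245.] [ 0.0188 -0.0895  0.058 ]
scene clamp_right_tip 0.7 [222. 270.] [ 0.0271 -0.0201  0.042 ]
scene carrier_tab 0.93 [197. 249.] [-0.081   0.0008  0.045 ]
scene stop 0.57 [231. 291.] [0.079  0.0023 0.034 ]
scene stop 0.53 [196. 296.] [-0.0154  0.1068  0.034 ]
scene stop 0.35 [225. 246.] [-0.0066 -0.0663  0.034 ]
1 86 axis angle 0.89 radial -0.3 mean [ 0.0002 -0.0435] rmax 0.0711
-1 94 axis angle 0.93 radial -0.13 mean [ 0.0001 -0.0444] rmax 0.071
top clamp_left_pivot 0.81 [192. 241.] [0.0265 0.0798 0.058 ]
top clamp_left_tip 0.83 [203. 265.] [0.0204 0.0196 0.042 ]
top clamp_right_pivot 0.57 [216. 309.] [ 0.0203 -0.0865  0.058 ]
top clamp_right_tip 0.54 [206. 277.] [ 0.0219 -0.0098  0.042 ]
top stop 0.66 [190. 277.] [0.0607 0.0016 0.034 ]
1 115 axis angle -0.6 radial 4.12 mean [-0.003  -0.0417] rmax 0.0674
-1 104 axis angle 3.55 radial 2.35 mean [-0.002  -0.0492] rmax 0.0726
tcp [ 0.488  -0.0386  0.1666] yaw -15.5 shift [ 0.0013 -0.0404 -0.0334] turn about tool z -15.5 tool z [ 0. -0. -1.]
```

View pics/w9.png

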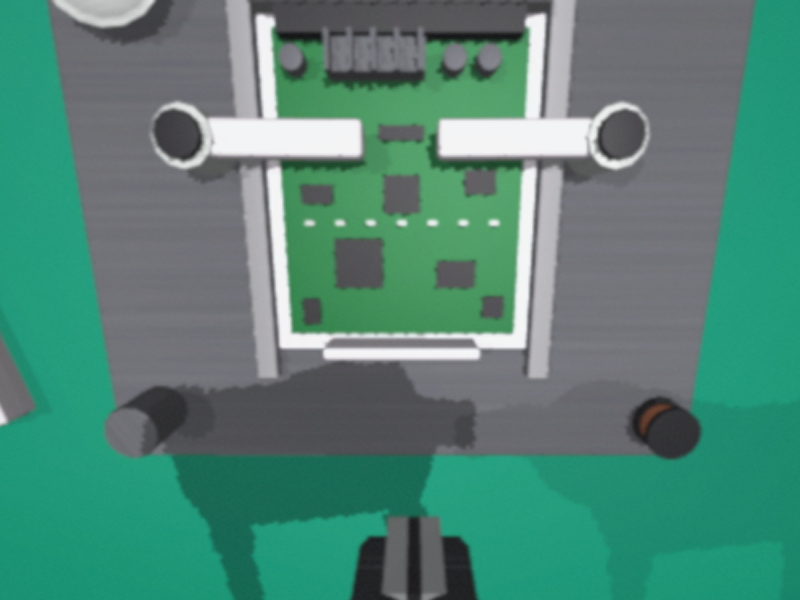

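The final view shows both arms in line across the board, within about 1° of square at (285,138) and (515,138). The tab is at home, at (400,353), the robot is clear, and the capacitor and coil are undisturbed. I'll hand in.

```bash
python3 -c "
from bench import arm
print(arm.hand_in())"
```

```text
the job is handed in; nothing more can be done
None
```

The board is home against the stop, both clamp arms are within about 1° of square across it, nothing else looked moved in the pictures, and the job is handed in (no verdict was shown).

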